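Seat the reference tile in the reflectance meter

TASK

Take the white reference tile by its grip bar from the glass plate and seat it, tile face down, fully home in the square port on the meter's sloping face; it goes in only the way round that lets the locating pin into its cut-away corner, so if it stops short, lift it, turn it a quarter turn and try again. Then let go of it, press the meter's button all the way down, and leave everything released. Do not disturb the brass weight, the sample pot or the small beaker.

Things in the scene. Friction and masses are not known exactly. Their poses are not given: they have to be found in the camera images.
- carrier: Reference tile: square plate 60 x 60 mm, 12 mm thick (white ceramic below, bare metal above), one corner cut away, black upright grip bar on top. 0.13 to 0.25 kg. Origin: centre of the underside of the 60 mm square; z up through the bar, x along the bar, y across it. Starts flat on the glass plate, bar up. Seated, its underside lies on the port's floor, its metal top flush with the meter's face.
- bar_top (a point): Middle of the top of the tile's grip bar, 46 mm above the tile's underside. The bar is 44 mm long (along the tile's x), 12 mm wide (y), and stands 34 mm high above the metal plate, centred on it. Grip it across the 12 mm.
- notch (a point): Middle of the cut-away corner of the tile, at the level of its underside: a 15 x 15 mm square notch right through the plate, in the corner at the tile's +x, +y.
- store_plate: Pale greenish glass plate 96 x 96 x 6 mm, fixed on the worktop, on which the tile starts. Origin: centre of its underside.
- meter: Reflectance meter: grey wedge 190 mm wide, fixed on the worktop, its flat face sloping down towards the robot at 30 degrees, 130 mm up the slope; lower edge of the face 38 mm, upper edge 103 mm above the worktop. Origin: on the worktop under the housing's middle; x to its high rear, y left, z up.
- port: Square pocket in the meter's face, 63 x 63 mm (1.5 mm clearance round the tile), 12 mm deep. Origin: centre of its floor; z is the face's outward normal (leans 30 degrees from vertical towards the robot), x up the slope, y left. A steel locating pin, 8 mm thick, 8 mm high, stands in one of its two upper corners. Wrong way round, the tile stops on the pin 8 mm short of the floor.
- mouth (a point): Centre of the pocket's mouth, in the plane of the face, 12 mm from the floor along the port's z. The mouth's edges are chamfered 1.5 mm. The tile stays in the pocket by itself.
- corner_left (a point): On the pocket's floor, upper left corner (port x = +24.5, y = +24.5 mm). The pin stands either here or at corner_right; which one changes from run to run and is not reported; the other has a flush screw. If it is here, the tile seats with its x axis along the port's x.
- corner_right (a point): On the pocket's floor, upper right corner (port x = +24.5, y = -24.5 mm): the pin's other possible place. If it is here, the tile seats with its x axis along the port's -y, a quarter turn clockwise (seen from outside) from the other way.
- cal_button_top (a point): Centre of the top of the round grey push button (24 mm across) in a black housing on the same sloping face, 90 mm right of the port's centre and 20 mm down the slope from it. It is pressed square to the face, along the port's -z.
- cal_button (a joint): Travel of that button in m: 0 out, 0.006 fully down; sprung, about 4 N when fully down; comes out again when let go.
- brass_weight: Bystander: brass check weight with a knob, 33 mm across, 52 mm high, standing to the left of the meter. Origin: centre of its underside.
- pot: Bystander: white sample pot with lid, 54 mm across, 57 mm high, standing front left of the meter. Origin: centre of its underside.
- small_beaker: Bystander: empty pale plastic beaker, 55 mm across, 68 mm high, standing to the right of the glass plate. Origin: centre of its underside.
Mind the look-alikes: they are no part of the job. Leave any blue look-alike of the carrier alone.

How it is judged:
By the outcome, as a careful person would: the job done as asked, in the order asked, and still so for the second after the job is handed in, with the robot touching nothing.
It also fails if it takes over 67 s, if anything falls off the work surface, if the arm or the gripper's body presses on something with over 40 N, if the wrist force passes 120 N, or if a joint passes its speed limit or range.

ROBOT

A 6-joint arm with a two-finger parallel gripper is mounted at the origin on a cart in front of the work surface, level with it; the furniture and walls round the work are solid. World frame = base frame: x ahead of the robot, y to its left, z up, the work surface at z = 0. Lengths are in m, angles in rad, forces in N, time in s.
With the tool pointing down it reaches from about 0.325 to 0.925 m from the base axis. Payload 3.1 kg.
Tool frame: the origin (TCP) lies at the very end of the fingers, on their centre line; the grasp point (between the pads) lies 19 mm behind it (ctrl.pinch_z is the distance from the TCP to the grasp point, in m); z points along the fingers, y is the line along which they close (so a half turn about z gives the same grasp; the last joint's range is limited). The gripper opens to 85 mm and grips with 20 to 120 N. Pads are 22 mm wide; open, the fingers measure 114 mm over their backs; the gripper's body (76 mm by 85 mm) begins 54 mm behind the grasp point. The pads swing forward as they close: fully open they stand 13 mm farther back than shut.
Start: joints at [-0.112, 0.217, 1.613, -0, 1.311, -0.112], TCP at [0.625, 0, 0.231] pointing down, gripper open.
Joint ranges: [-2.75, 2.75], [-0.78, 2.1], [0.31, 2.55], [-1.13, 4.27], [0.13, 2.63], [-2.58, 2.58]. Speed limits (rad/s): [2.79, 2.79, 3.14, 3.14, 3.14, 3.14].

INTERFACE

Orientations are given as a unit quaternion [x, y, z, w].
In Python, from cell import ctrl, eyes, workorder gives the robot as it stands.
- The arm moves only by the tool send_rows, never from a script. Its argument "rows" is a list of rows, each an object with "slide": the shift along the tool's x, y, z in cm, a list of three; "turn": the turn, a rotation vector about the tool's x, y, z in degrees, a list of three. A call has 1 to 5 rows; each row is the pose to reach, as a shift and turn from the pose commanded when the call began, along the tool's axes at that moment; what a row does not reach only later rows make up. A row lasts 1/8 s, in which the tool goes at most 62.5 mm and 10.7 degrees, less where a joint would pass 70% of its speed; a pose out of reach is approached as far as the arm can. A call with a gripper value outside its range is refused whole. "fingers" is the closure in counts, from 0 (fully open) to 255 (shut), set as the call begins (left out, the last holds). The fingers move at their own pace and stop on an object; "force" is the grip in N (left out, the last holds). Time passes only in rows, so rows that repeat a pose let the fingers close. It gives the time, the measured TCP pose, the force, the opening and the grip force at its end, in the units of the state.
- ctrl.get_obs(): the state, without advancing time (a new reading comes with each control period).
- eyes.grab_frame(name): name is "scene" or "side" or "wrist"; returns the picture (384x512x3 uint8, blue, green, red); there is no depth.
- eyes.camera_params(name): a dict with "vertical_fov" (degrees; the focal length in pixels is half the picture's height over the tangent of half this angle, whatever the lens; pixels are square), "cx", "cy" (the principal point, pixels), "R" (3x3) and "t" (3): a world point X has camera coordinates R X + t; the wrist camera has in their place "hand_eye" (4x4, takes a point from camera to tool coordinates, whose origin is the TCP and whose axes are the flange's). Camera axes: x right, y down, z forward; pixel columns grow to the right and rows downward; lengths in m; the calibration is good to about 2 mm. A picture is of the moment at which its call begins: read the wrist's pose just before it. camera_params takes no time and is no camera call.
- workorder.job_done(): hands the job in; it is judged then, once.
Trained networks look in the newest picture that a camera, given by its name, has taken for a name from the list of things; names that differ only in an ending like _2 or _b are one class to them, and where a whole thing is asked for, a point or a joint stands for the part that bears it (a point fixed in the world has none). Each returns a list of dicts, best first, with "p" (0 to 1); they miss things now and then, are a little off and sometimes report something else, mostly with a low value. They report only what shows in the picture. A call takes as long as a camera call. They do not tell look-alikes from the thing itself.
- eyes.find_in(camera, target): "bbox" ([left, top, right, bottom] in pixels, round what is visible of it).
The state is a dict: "t": time; "qpos": joint angles; "joint_vel": joint speeds; "effort": joint torques, N m; "position": TCP position; "orientation": TCP orientation; "wrist_force": force on the tool from outside, world axes, zero at the start; "ft_torque": the same for the moment, N m; "width": opening from 0.0 (shut) to 1.0 (fully open); "grasp_force": force on a finger pad.
Only numpy, scipy, OpenCV 4.12 (cv2) and the standard library are available. Lean on these libraries where they do the work, as an engineer would, in place of code of your own. Each camera call takes 0.05 s, during which the arm holds its last target. There are 200 camera calls.

## Working session

There is one attempt and no reset: what is moved stays moved. The work goes in short steps, Python scripts to look and compute and a tool call to move; the robot and the scene stay as the last step left them, time stands still between calls to the robot, and variables do not carry over. Pictures are saved under pics/ and viewed, at most 10 in all, crops included, and the job is handed in when it is done.

Besides the shell and the picture viewer there is one more tool, called after ">>>" as name(argument=value, ...) on one line, values as JSON. send_rows: Moves the arm, as the interface text tells. Its arguments: {"type":"object","properties":{"rows":{"type":"array"},"fingers":{"type":"number"},"force":{"type":"number"}},"required":["rows"]}

```bash
mkdir -p pics; ls; cat > h.py <<'E'
import numpy as np, cv2
from cell import ctrl, eyes, workorder
from scipy.spatial.transform import Rotation as Rn
def cam(name, obs=None):
    c=eyes.camera_params(name); f=192/np.tan(np.radians(c['vertical_fov'])/2)
    if 'R' in c: R=np.array(c['R']); t=np.array(c['t'])
    else:
        o=obs or ctrl.get_obs(); T=np.eye(4); T[:3,:3]=Rn.from_quat(o['orientation']).as_matrix(); T[:3,3]=o['position']
        M=np.linalg.inv(T@np.array(c['hand_eye'])); R=M[:3,:3]; t=M[:3,3]
    return f,c['cx'],c['cy'],R,t
def proj(k,X):
    f,cx,cy,R,t=k; p=np.atleast_2d(X)@R.T+t
    return np.c_[f*p[:,0]/p[:,2]+cx, f*p[:,1]/p[:,2]+cy]
def ray(k,uv):
    f,cx,cy,R,t=k; d=R.T@np.array([(uv[0]-cx)/f,(uv[1]-cy)/f,1]); return -R.T@t,d
def onz(k,uv,z):
    o,d=ray(k,uv); return o+d*(z-o[2])/d[2]
E
python3 - <<'E'
from h import *
for n in ("scene","side"):
    im=eyes.grab_frame(n); cv2.imwrite(f'pics/{n}0.png',im); k=cam(n); print(n,[np.round(a,3).tolist() for a in k])
    for t in ("carrier","port","cal_button","store_plate","meter","small_beaker","pot","brass_weight"):
        print(t,[(np.round(d['bbox']).tolist(),round(d['p'],2)) for d in eyes.find_in(n,t)][:4])
print(eyes.camera_params('wrist')); print(ctrl.pinch_z, ctrl.get_obs()['t'])
a=cv2.imread('pics/scene0.png');b=cv2.imread('pics/side0.png')
E
```

```text
pics
scene [346.862, 254.247, 195.001, [[0.651, -0.759, -0.01], [-0.363, -0.3, -0.882], [0.667, 0.578, -0.471]], [-0.412, 0.257, 1.023]]
carrier [([285.0, 241.0, 305.0, 260.0], 0.74), ([272.0, 188.0, 287.0, 207.0], 0.66), ([271.0, 216.0, 290.0, 230.0], 0.65), ([237.0, 223.0, 257.0, 246.0], 0.47)]
port [([206.0, 170.0, 255.0, 214.0], 0.97)]
cal_button []
store_plate [([277.0, 250.0, 312.0, 264.0], 0.73), ([204.0, 171.0, 256.0, 212.0], 0.43)]
meter [([206.0, 171.0, 258.0, 214.0], 0.71)]
small_beaker [([304.0, 262.0, 325.0, 290.0], 0.69)]
pot [([169.0, 183.0, 180.0, 199.0], 0.52)]
brass_weight [([194.0, 175.0, 202.0, 183.0], 0.45)]
side [459.14, 252.057, 190.837, [[-0.993, -0.115, -0.009], [-0.047, 0.472, -0.88], [0.106, -0.874, -0.474]], [0.521, 0.099, 1.381]]
carrier [([186.0, 188.0, 211.0, 205.0], 0.73), ([273.0, 159.0, 291.0, 176.0], 0.7), ([279.0, 179.0, 301.0, 198.0], 0.61), ([289.0, 211.0, 316.0, 236.0], 0.54)]
port [([213.0, 178.0, 268.0, 246.0], 0.66)]
cal_button [([250.0, 195.0, 256.0, 202.0], 0.41), ([204.0, 255.0, 217.0, 280.0], 0.36)]
store_plate [([271.0, 165.0, 295.0, 180.0], 0.44)]
meter [([208.0, 183.0, 265.0, 250.0], 0.85), ([274.0, 155.0, 294.0, 175.0], 0.72)]
small_beaker [([296.0, 141.0, 308.0, 160.0], 0.72)]
pot [([266.0, 253.0, 287.0, 283.0], 0.85), ([252.0, 195.0, 255.0, 202.0], 0.53), ([271.0, 159.0, 292.0, 175.0], 0.48), ([209.0, 183.0, 270.0, 244.0], 0.33)]
brass_weight [([206.0, 257.0, 215.0, 282.0], 0.6), ([208.0, 182.0, 268.0, 248.0], 0.49)]
{'vertical_fov': 69.09558195608334, 'cx': 262.3577332772748, 'cy': 192.57683824283436, 'hand_eye': array([[-1.68254518e-04, -9.52040026e-01, -3.05973464e-01,
         7.85843570e-02],
       [ 9.99999975e-01, -1.15368910e-04, -1.90927321e-04,
         1.53677438e-03],
       [ 1.46470627e-04, -3.05973488e-01,  9.52040022e-01,
        -1.43568945e-01],
       [ 0.00000000e+00,  0.00000000e+00,  0.00000000e+00,
         1.00000000e+00]])}
0.0187 0.9
```

View pics/scene0.png

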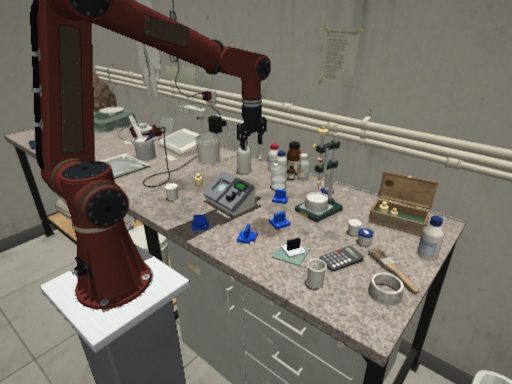

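View pics/side0.png

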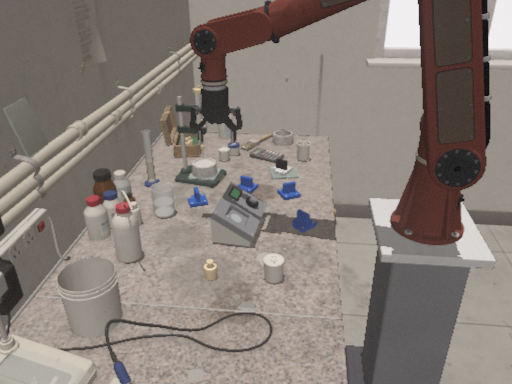

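The white tile with black bar stands on the greenish plate, at scene (293,247) and side (283,168). The blue tiles at scene (280,197), (280,221), (247,235), (201,222) are look-alikes. The meter is at scene (230,193), with the small beaker at scene (316,273).

```bash
python3 - <<'E'
from h import *
a=cv2.imread('pics/scene0.png');b=cv2.imread('pics/side0.png')
ca=cv2.resize(a[160:300,190:340],None,fx=3.7,fy=3.7,interpolation=cv2.INTER_CUBIC)
cb=cv2.resize(b[130:290,190:320],None,fx=1.8,fy=1.8,interpolation=cv2.INTER_CUBIC)
H=max(ca.shape[0],cb.shape[0]);o=np.zeros((H,ca.shape[1]+cb.shape[1],3),np.uint8)
o[:ca.shape[0],:ca.shape[1]]=ca;o[:cb.shape[0],ca.shape[1]:]=cb
cv2.imwrite('pics/crop1.png',o);print(o.shape)
ks,kd=cam('scene'),cam('side')
def tri(u,v):
    o1,d1=ray(ks,u);o2,d2=ray(kd,v);A=np.c_[d1,-d2];s=np.linalg.lstsq(A,o2-o1,rcond=None)[0]
    p,q=o1+d1*s[0],o2+d2*s[1];return np.round((p+q)/2,3),np.round(p-q,3)
print('bartop',tri((293,239.5),(282,160.5)),onz(ks,(292,257),.006),onz(kd,(284,172),.006))
print('pot',onz(ks,(172,198),0),onz(kd,(274,278),0),'beaker',onz(ks,(316,285),0),onz(kd,(303,158),0))
E
```

```text
(518, 789, 3)
bartop (array([ 0.452, -0.317,  0.047]), array([ 0.004, -0.002,  0.004])) [ 0.42462312 -0.33703895  0.006     ] [ 0.44084526 -0.3015604   0.006     ]
pot [0.43208428 0.29010695 0.        ] [0.43318547 0.30140989 0.        ] beaker [ 0.36971739 -0.46039588  0.        ] [ 0.37370521 -0.44711451  0.        ]
```

View pics/crop1.png

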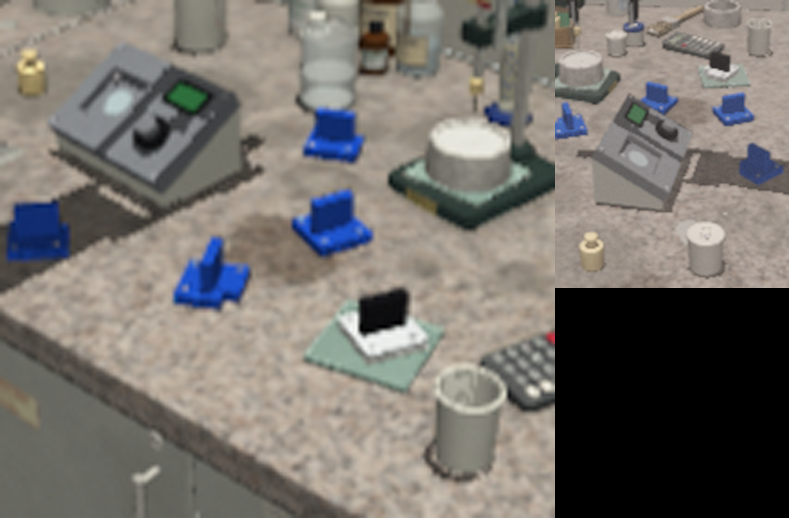

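Crop: the only white tile (bar top at crop (383,308)) is on the green plate, and the other four are blue. That confirms the target. Next I'll locate the port and take a wrist view.

```bash
cat >> h.py <<'E'
def tri(u,v):
    ks,kd=cam('scene'),cam('side')
    o1,d1=ray(ks,u);o2,d2=ray(kd,v);A=np.c_[d1,-d2];s=np.linalg.lstsq(A,o2-o1,rcond=None)[0]
    p,q=o1+d1*s[0],o2+d2*s[1];return np.round((p+q)/2,3),np.round(p-q,3)
E
python3 - <<'E'
from h import *
print('port',tri((222,185),(235.5,217)))
g=ctrl.get_obs(); print(g['position'],g['orientation'],g['qpos'],np.round(Rn.from_quat(g['orientation']).as_matrix(),3),g['width'])
im=eyes.grab_frame('wrist'); cv2.imwrite('pics/w0.png',im)
E
```

```text
port (array([0.56 , 0.117, 0.064]), array([ 0.006, -0.002,  0.005]))
[6.25018529e-01 9.68313612e-06 2.31326218e-01] [7.07112446e-01 7.07101116e-01 1.41151604e-05 2.11203400e-05] [-1.12214562e-01  2.16857590e-01  1.61340072e+00 -4.41269300e-06
  1.31128372e+00 -1.12197407e-01] [[ 0.  1.  0.]
 [ 1. -0. -0.]
 [-0.  0. -1.]] 0.9999199996851565
```

View pics/w0.png

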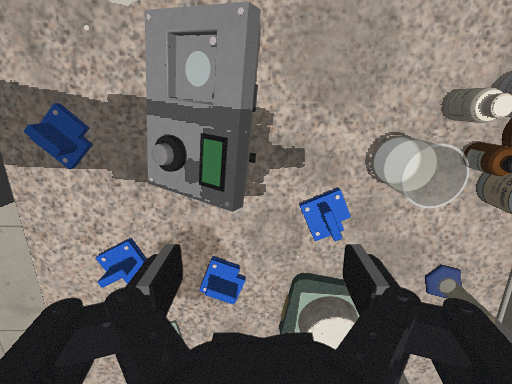

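The meter shows clearly: port about (168..216, 32..102), button at (165,153). I'll enlarge it for corners and the pin.

```bash
python3 - <<'E'
from h import *
im=cv2.imread('pics/w0.png')
a=cv2.resize(im[0:215,140:265],None,fx=2.79,fy=2.79,interpolation=cv2.INTER_CUBIC)
b=cv2.resize(im[22:112,158:226],None,fx=6.5,fy=6.5,interpolation=cv2.INTER_CUBIC)
o=np.zeros((600,a.shape[1]+b.shape[1],3),np.uint8);o[:a.shape[0],:a.shape[1]]=a;o[:b.shape[0],a.shape[1]:]=b
cv2.imwrite('pics/crop2.png',o);print(o.shape,a.shape)
E
```

```text
(600, 791, 3) (600, 349, 3)
```

View pics/crop2.png

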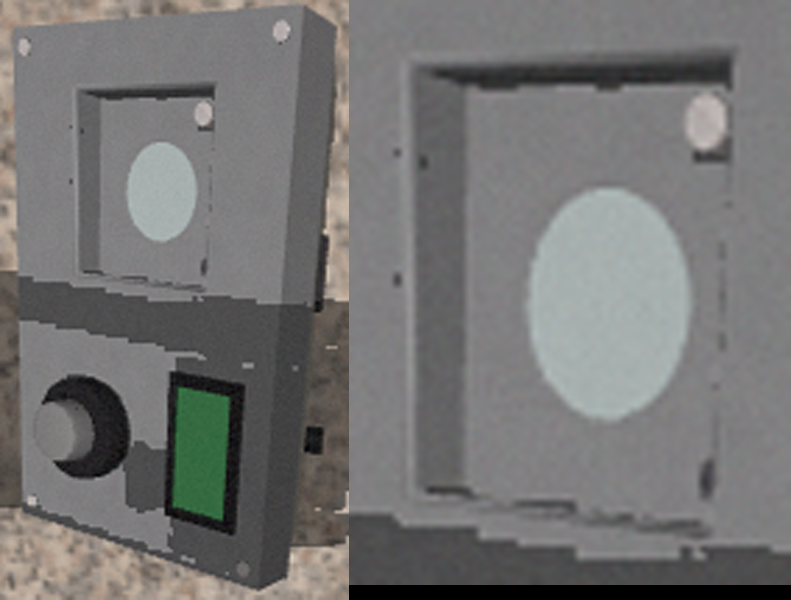

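```bash
cat > fit.py <<'E'
from h import *
from scipy.optimize import least_squares
k=cam('wrist')
c,s=np.cos(np.pi/6),.5
A=np.array([[305,5],[13,27],[22,512],[258,587]])/2.79+[140,0]
B=np.array([[386,50],[64,62],[64,500],[366,537]])/6.5+[158,22]
def face(p,u,v,w=0): # u up slope, v left, from face centre; w out
    X=np.array([u*c-w*s,v,.0705+u*s+w*c]); y=p[2]
    return np.array([p[0]+np.cos(y)*X[0]-np.sin(y)*X[1],p[1]+np.sin(y)*X[0]+np.cos(y)*X[1],X[2]])
sg=[(1,1),(-1,1),(-1,-1),(1,-1)]
def pts(p): return np.array([face(p,.065*a,.095*b) for a,b in sg]+[face(p,p[3]+.0325*a,p[4]+.0325*b) for a,b in sg])
res=lambda p:(proj(k,pts(p))-np.r_[A,B]).ravel()
r=least_squares(res,[.56,.07,0,0,.045],loss='soft_l1')
if __name__=='__main__':
    print(np.round(r.x,4),np.round(res(r.x).reshape(-1,2),1).tolist())
    p=r.x; print('mouth',face(p,p[3],p[4]),'btn',[face(p,p[3]-.02,p[4]-.09,h) for h in(0,.01,.02,.03)],[proj(k,face(p,p[3]-.02,p[4]-.09,h)).round(1).tolist() for h in (0,.01,.02,.03)])
E
python3 fit.py
```

```text
[ 0.5493  0.0712 -0.1058  0.0012  0.0416] [[-0.4, -0.4], [0.2, 0.1], [0.4, -0.3], [-0.0, 0.8], [0.7, 0.5], [-0.3, -0.0], [-0.4, -0.3], [-0.0, -0.1]]
mouth [0.55469977 0.11249145 0.07110335] btn [array([0.52796804, 0.02482495, 0.06110335]), array([0.52299602, 0.02535318, 0.0697636 ]), array([0.518024  , 0.02588142, 0.07842385]), array([0.51305198, 0.02640965, 0.08708411])] [[[175.2, 152.9]], [[168.3, 153.8]], [[161.0, 154.7]], [[153.3, 155.7]]]
```

>>> send_rows(rows=[{"slide": [-3,-1.5,0],"turn": [0,0,0]},{"slide": [-8.5,-4,0],"turn": [0,0,0]},{"slide": [-14,-6.6,0],"turn": [0,0,0]},{"slide": [-19.5,-9.2,0],"turn": [0,0,0]},{"slide": [-25,-11.8,0],"turn": [0,0,0]}])

```text
t: 1.58
position: [0.5061, -0.2516, 0.2316]
orientation: [0.707, 0.707, 0.0, 0.0]
wrist_force: [0.7, -0.2, -0.1]
width: 1.0
grasp_force: 0.0
```

>>> send_rows(rows=[{"slide": [-5,-2.4,0],"turn": [0,0,0]},{"slide": [-9,-4.3,0],"turn": [0,0,0]},{"slide": [-12,-5.7,0],"turn": [0,0,0]},{"slide": [-12,-5.7,0],"turn": [0,0,0]}])

```text
t: 2.08
position: [0.4489, -0.372, 0.2314]
orientation: [0.708, 0.706, -0.0, 0.0]
wrist_force: [-0.5, 0.3, -0.1]
width: 0.998
grasp_force: 0.0
```

```bash
python3 - <<'E'
from h import *
g=ctrl.get_obs(); print(g['t'],g['position'],g['orientation'],g['qpos'])
im=eyes.grab_frame('wrist'); cv2.imwrite('pics/w1.png',im)
d=eyes.find_in('wrist','carrier');print(d)
x0,y0=130,0
o=cv2.resize(im[:300,x0:x0+330],None,fx=2,fy=2,interpolation=cv2.INTER_CUBIC); cv2.imwrite('pics/crop3.png',o)
E
```

```text
2.075 [ 0.44893171 -0.37204888  0.23139745] [ 7.08413853e-01  7.05797244e-01 -1.58315339e-04  1.97490632e-04] [-8.12207957e-01  1.28293529e-01  1.71506725e+00 -3.18465635e-04
  1.29782912e+00 -8.08421718e-01]
[{'bbox': [330.4, 0.0, 392.9, 37.5], 'p': 0.78}, {'bbox': [235.9, 91.7, 292.4, 156.9], 'p': 0.63}]
```

View pics/crop3.png

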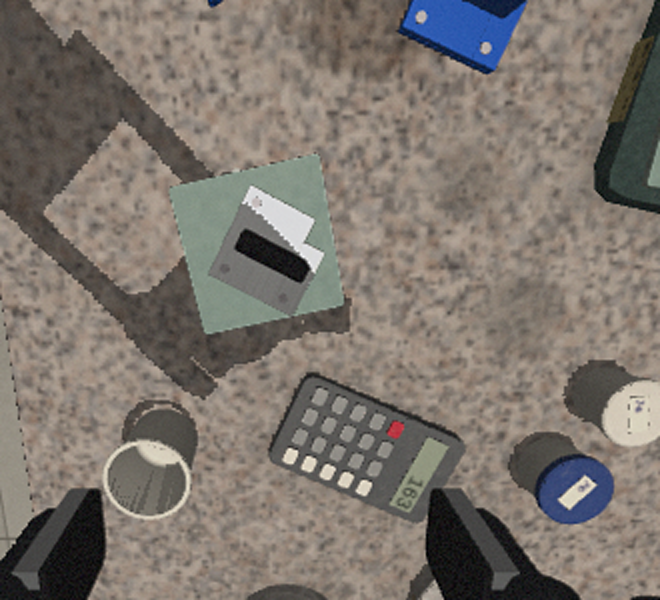

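```bash
python3 - <<'E'
from h import *
from scipy.optimize import least_squares
g=ctrl.get_obs(); k=cam('wrist',g); print(g['t'],g['position'])
P=np.array([[250,185],[208,275],[295,318],[314,218],[303,240],[325,247]])/2+[130,0]
L=np.array([[-30,30],[-30,-30],[30,-30],[15,30],[15,15],[30,15]])/1000
def W(p,L,z):
    c,s=np.cos(p[2]),np.sin(p[2]); return np.c_[p[0]+c*L[:,0]-s*L[:,1],p[1]+s*L[:,0]+c*L[:,1],np.full(len(L),z)]
res=lambda p:(proj(k,W(p,L,.018))-P).ravel()
r=least_squares(res,[.45,-.317,-.45],loss='soft_l1');p=r.x
print(p,np.degrees(p[2]),res(p).reshape(-1,2).round(1).tolist())
print('bar ends crop',((proj(k,W(p,np.array([[-.022,0],[.022,0]]),.052))-[130,0])*2).round().tolist())
print('tool target', (Rn.from_quat(g['orientation']).as_matrix().T@(np.r_[p[:2],.06]-g['position'])*100).round(2))
E
```

```text
2.175 [ 0.4500231  -0.36977368  0.23122377]
[ 0.45594338 -0.31856058 -0.43786264] -25.087681320473465 [[-1.1, -0.3], [0.3, 0.4], [-0.6, -1.2], [0.4, -0.3], [0.4, 0.1], [0.2, 1.9]]
bar ends crop [[237.0, 240.0], [307.0, 274.0]]
tool target [ 5.11  0.58 17.13]
```

>>> send_rows(rows=[{"slide": [1,0.1,0],"turn": [0,0,-10]},{"slide": [2,0.2,1],"turn": [0,0,-20]},{"slide": [3,0.3,2],"turn": [0,0,-30]},{"slide": [4,0.4,4],"turn": [0,0,-40]},{"slide": [5,0.5,6],"turn": [0,0,-50]}])

```text
t: 2.8
position: [0.4559, -0.3181, 0.171]
orientation: [0.338, 0.941, 0.0, 0.0]
wrist_force: [0.4, 0.5, 0.4]
width: 1.004
grasp_force: 0.0
```

>>> send_rows(rows=[{"slide": [0,0,1],"turn": [0,0,-8]},{"slide": [0,0,3],"turn": [0,0,-15]},{"slide": [0,0,3],"turn": [0,0,-15]},{"slide": [0,0,3],"turn": [0,0,-15]}])

```text
t: 3.3
position: [0.4557, -0.3195, 0.1419]
orientation: [0.217, 0.976, -0.0, 0.0]
wrist_force: [1.6, -0.4, -0.5]
width: 1.003
grasp_force: 0.0
```

```bash
python3 - <<'E'
from h import *
g=ctrl.get_obs(); k=cam('wrist',g); print(g['t'],g['position'],np.round(Rn.from_quat(g['orientation']).as_matrix(),3),g['qpos'])
im=eyes.grab_frame('wrist'); cv2.imwrite('pics/w2.png',im)
print(eyes.find_in('wrist','carrier'))
p=[.455,-.320,np.radians(-25.1)]
c,s=np.cos(p[2]),np.sin(p[2])
for L,z in (([(-22,-6),(22,-6),(22,6),(-22,6)],.052),([(-30,-30),(30,-30),(30,15),(15,15),(15,30),(-30,30)],.018)):
    q=np.array([[p[0]+(c*a-s*b)/1e3,p[1]+(s*a+c*b)/1e3,z] for a,b in L])
    cv2.polylines(im,[np.round(proj(k,q)*8).astype(int)],True,(0,0,255),1,shift=3)
cv2.imwrite('pics/w2o.png',im)
E
```

```text
3.3 [ 0.45567383 -0.31946795  0.14193231] [[-0.906  0.423  0.001]
 [ 0.423  0.906 -0.   ]
 [-0.001 -0.    -1.   ]] [-7.37679827e-01  1.66545490e-01  1.85070307e+00  2.09750360e-04
  1.12366599e+00 -1.87164750e+00]
[{'bbox': [391.0, 190.8, 457.5, 257.0], 'p': 0.69}, {'bbox': [230.4, 150.8, 293.1, 216.5], 'p': 0.67}, {'bbox': [377.2, 22.5, 462.3, 118.6], 'p': 0.61}, {'bbox': [507.0, 284.6, 509.6, 294.1], 'p': 0.58}]
```

View pics/w2o.png

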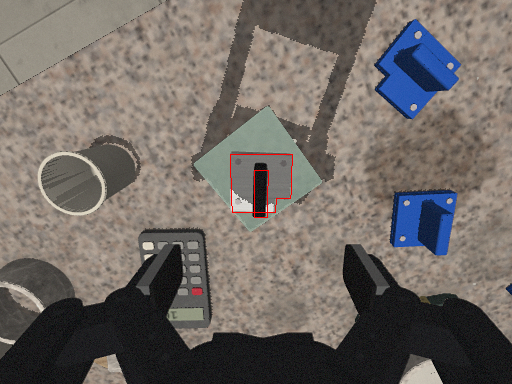

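>>> send_rows(rows=[{"slide": [0,0,3],"turn": [0,0,0]},{"slide": [0,0,6.5],"turn": [0,0,0]},{"slide": [0,0,9.5],"turn": [0,0,0]},{"slide": [0,0,11],"turn": [0,0,0]},{"slide": [0,0,11.5],"turn": [0,0,0]}], fingers=90, force=60)

```text
t: 4.03
position: [0.455, -0.32, 0.0261]
orientation: [0.217, 0.976, 0.0, -0.0]
wrist_force: [-0.1, -0.7, 0.3]
width: 0.649
grasp_force: 0.0
```

>>> send_rows(rows=[{"slide": [0,0,0],"turn": [0,0,0]},{"slide": [0,0,0],"turn": [0,0,0]},{"slide": [0,0,0],"turn": [0,0,0]},{"slide": [0,0,0],"turn": [0,0,0]},{"slide": [0,0,0],"turn": [0,0,0]}], fingers=255, force=60)

```text
t: 4.65
position: [0.4562, -0.321, 0.0279]
orientation: [0.216, 0.976, -0.001, 0.001]
wrist_force: [-0.5, 0.7, 6.1]
width: 0.126
grasp_force: 62.1
```

>>> send_rows(rows=[{"slide": [0,0,-1],"turn": [0,0,0]},{"slide": [0,0,-4],"turn": [0,0,0]},{"slide": [0,0,-8],"turn": [0,0,0]},{"slide": [0,0,-12],"turn": [0,0,0]},{"slide": [0,0,-14],"turn": [0,0,0]}])

```text
t: 5.28
position: [0.4555, -0.3204, 0.1688]
orientation: [0.216, 0.976, -0.001, 0.001]
wrist_force: [0.4, -0.2, -1.9]
width: 0.128
grasp_force: 61.1
```

```bash
cat > tgt.py <<'E'
from h import *
import sys
yaw=-.1058; Rz=Rn.from_euler('z',yaw); PR=(Rz*Rn.from_euler('y',-30,degrees=True)).as_matrix()  # port axes cols
M=np.array([.5547,.1125,.0711])
TR=np.c_[-PR[:,0],PR[:,1],-PR[:,2]]
def rel(pos,R,tp,tR): # slide cm, turn deg
    return (R.T@(tp-pos)*100).round(2), np.degrees(Rn.from_matrix(R.T@tR).as_rotvec()).round(2)
E
python3 - <<'E'
from tgt import *
g=ctrl.get_obs(); print(g['t'],g['position'],g['orientation'],g['width'],g['grasp_force'],g['wrist_force'])
R=Rn.from_quat(g['orientation']).as_matrix(); print(PR)
R0=(Rn.from_quat([.7071068,.7071068,0,0])*Rn.from_euler('z',-65,degrees=True)).as_matrix()
p0=np.array([.455,-.32,.1663])
print('A down',rel(p0,R0,np.array([.50,.115,.19]),np.c_[-Rz.as_matrix()[:,0],Rz.as_matrix()[:,1],[0,0,-1]]))
print('pre',rel(p0,R0,M+PR[:,2]*(.0219+.05),TR))
E
```

```text
5.275 [ 0.45554786 -0.32038092  0.16881552] [ 2.16402454e-01  9.76303230e-01 -6.79769776e-04  1.23237578e-03] 0.1278951555959496 61.13193869590759 [ 0.38998479 -0.20096673 -1.90861031]
[[ 8.61182935e-01  1.05602729e-01 -4.97204199e-01]
 [-9.14546462e-02  9.94408399e-01  5.28013646e-02]
 [ 5.00000000e-01  6.93889390e-18  8.66025404e-01]]
A down (array([14.31, 41.33, -2.37]), array([  0.  ,   0.  , -18.94]))
pre (array([12.64, 42.24,  3.29]), array([ -4.96, -29.72, -18.5 ]))
```

>>> send_rows(rows=[{"slide": [1.2,3.4,-0.8],"turn": [0,0,-3]},{"slide": [3,8.6,-1.6],"turn": [0,0,-6]},{"slide": [4.9,14.2,-2.4],"turn": [0,0,-9]},{"slide": [6.8,19.8,-2.4],"turn": [0,0,-13]},{"slide": [8.7,25.2,-2.4],"turn": [0,0,-17]}])

```text
t: 5.9
position: [0.4819, -0.0528, 0.1902]
orientation: [0.069, 0.998, 0.0, -0.0]
wrist_force: [0.9, 0.0, -0.8]
width: 0.125
grasp_force: 61.1
```

```bash
python3 - <<'E'
from tgt import *
g=ctrl.get_obs(); print(g['t'],g['position'],g['width'])
R0=(Rn.from_quat([.7071068,.7071068,0,0])*Rn.from_euler('z',-65,degrees=True)).as_matrix()
p0=np.array([.455,-.32,.1663])+R0@[.087,.252,-.024]; print(p0)
R1=R0@Rn.from_euler('z',-17,degrees=True).as_matrix()
print('A down',rel(p0,R1,np.array([.50,.115,.19]),np.c_[-Rz.as_matrix()[:,0],Rz.as_matrix()[:,1],[0,0,-1]]))
print('pre',rel(p0,R1,M+PR[:,2]*(.0219+.05),TR))
E
```

```text
5.9 [ 0.48191442 -0.05275953  0.19017245] 0.12505940800328258
[ 0.48265102 -0.05484265  0.1903    ]
A down (array([ 0.65, 17.06,  0.03]), array([ 0.  ,  0.  , -1.94]))
pre (array([-1.21, 17.45,  5.69]), array([ -0.51, -30.  ,  -1.89]))
```

>>> send_rows(rows=[{"slide": [0,4.5,0],"turn": [0,-4,-1]},{"slide": [0,9.5,0],"turn": [-0.2,-10,-1.9]},{"slide": [-0.4,14,1],"turn": [-0.4,-17,-1.9]},{"slide": [-0.8,17.4,3],"turn": [-0.5,-24,-1.9]},{"slide": [-1.2,17.5,5.7],"turn": [-0.5,-30,-1.9]}])

```text
t: 6.52
position: [0.5188, 0.1192, 0.1337]
orientation: [0.049, 0.964, -0.013, 0.261]
wrist_force: [0.3, -1.3, -2.1]
width: 0.123
grasp_force: 61.1
```

>>> send_rows(rows=[{"slide": [0,0,0],"turn": [0,0,0]},{"slide": [0,0,0],"turn": [0,0,0]}])

```text
t: 6.78
position: [0.5196, 0.1166, 0.1344]
orientation: [0.051, 0.965, -0.014, 0.259]
wrist_force: [0.5, -1.0, -1.2]
width: 0.128
grasp_force: 61.1
```

```bash
python3 - <<'E'
from tgt import *
g=ctrl.get_obs(); print(g['t'],g['position'],g['qpos'],g['wrist_force'])
R=Rn.from_quat(g['orientation']).as_matrix()
print('to pre',rel(g['position'],R,M+PR[:,2]*(.0219+.05),TR))
k=cam('wrist',g)
im=eyes.grab_frame('wrist'); 
for h in (0,):
    q=[M+PR@[a*.0325,b*.0325,h] for a,b in((1,1),(1,-1),(-1,-1),(-1,1))]
    cv2.polylines(im,[np.round(proj(k,q)*8).astype(int)],True,(0,0,255),1,shift=3)
# expected tile in tool: underside .0219 ahead of TCP; tool x=-tile x, y=tile y
T=lambda a,b,h:g['position']+R@np.array([-a,b,.0219-h])/1
for h in (0,.012):
    q=[T(a,b,h) for a,b in((-.03,-.03),(.03,-.03),(.03,.015),(.015,.015),(.015,.03),(-.03,.03))]
    cv2.polylines(im,[np.round(proj(k,q)*8).astype(int)],True,(0,255,0) if h else (255,0,0),1,shift=3)
im=cv2.resize(im,None,fx=1.5,fy=1.5,interpolation=cv2.INTER_CUBIC); cv2.imwrite('pics/w3.png',im)
for n in('scene','side'): cv2.imwrite(f'pics/{n}3.png',eyes.grab_frame(n))
E
```

```text
6.775 [0.51964965 0.116631   0.13437195] [ 0.1662386  -0.1222782   2.2512434  -0.2736086   0.52116214 -1.09465443] [ 0.53887959 -1.03288286 -1.17356402]
to pre (array([ 0.11, -0.04,  0.05]), array([-0.01,  0.01, -0.02]))
```

View pics/w3.png

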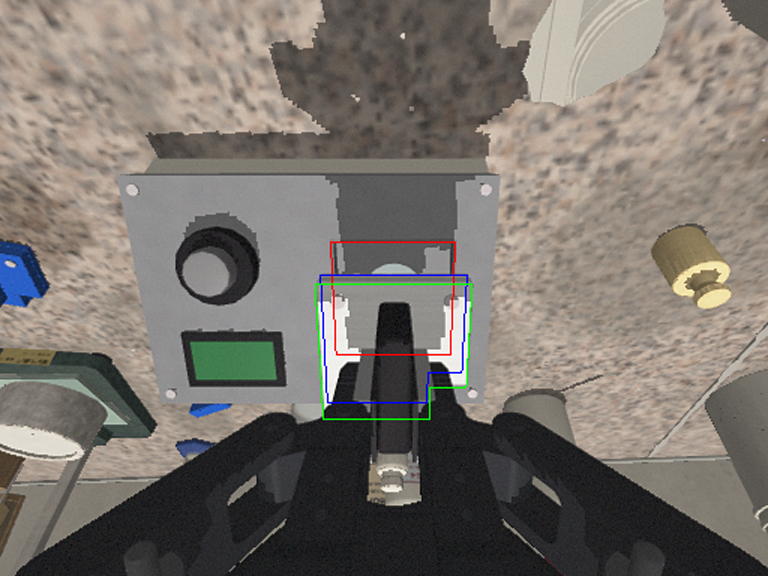

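The tile (blue and green outlines) and the port mouth (red) match the picture roughly. I need one enlarged raw crop to correct the millimetres.

```bash
python3 - <<'E'
from h import *
g=ctrl.get_obs(); print(g['t'],g['position'])
im=eyes.grab_frame('wrist'); cv2.imwrite('pics/w4raw.png',im)
c=im[150:275,200:330].astype(float); c=np.clip(255*(c/255)**.7,0,255).astype(np.uint8)
cv2.imwrite('pics/w4.png',cv2.resize(c,None,fx=4.6,fy=4.6,interpolation=cv2.INTER_CUBIC))
E
```

```text
6.925 [0.52134204 0.11646666 0.13603222]
```

View pics/w4.png

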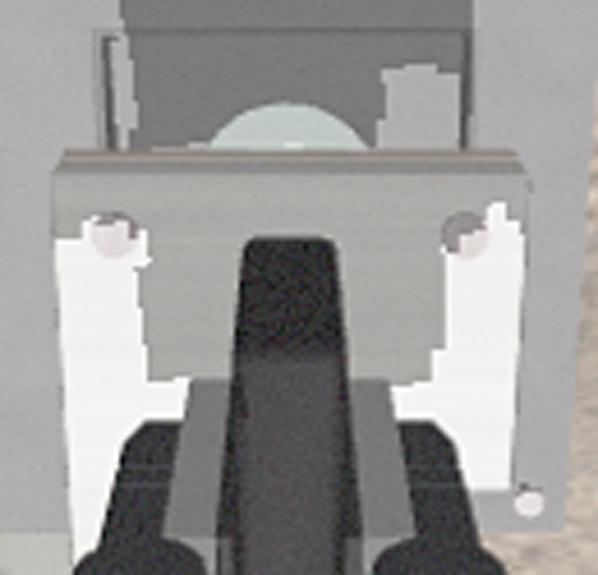

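```bash
python3 - <<'E'
from tgt import *
from scipy.optimize import least_squares
g=ctrl.get_obs(); g['position']=np.array([0.52134204,0.11646666,0.13603222]); print(ctrl.get_obs()['position'])
k=cam('wrist',g); R=Rn.from_quat(g['orientation']).as_matrix()
C=lambda a:np.array(a)/4.6+[200,150]
P=C([(53,178),(528,178),(62,152),(520,152),(512,488)])
L=[(-.03,-.03,.012),(-.03,.03,.012),(-.03,-.03,0),(-.03,.03,0),(.015,.03,.012)]
def tile(p):
    Q=Rn.from_euler('z',p[3]); return [g['position']+R@(np.array([p[0],p[1],p[2]])+Q.apply([-a,b,-h])) for a,b,h in L]
r=least_squares(lambda p:(proj(k,tile(p))-P).ravel(),[0,0,.0219,0]);p=r.x
print('tile in tool mm',(p[:3]*1e3).round(2),np.degrees(p[3]),r.fun.round(1))
Pm=C([(97,29),(472,29),(105,36),(467,36)])
Lm=[(-.033,-.033,0),(-.033,.033,0),(-.0315,-.0315,-.0015),(-.0315,.0315,-.0015)]
print('port pred',(proj(k,[M+PR@np.array(l) for l in Lm])-Pm).round(1).tolist())
r2=least_squares(lambda q:(proj(k,[M+PR@(np.array(l)+[q[0],q[1],0]) for l in Lm])-Pm).ravel(),[0,0]);print('port shift mm (x,y)',(r2.x*1e3).round(2),r2.fun.round(1))
E
```

```text
[0.5211041  0.11643393 0.13575325]
tile in tool mm [-0.24  0.8  23.08] -0.18668926197134633 [-0.3 -0.   0.5 -0.4  1.1 -0.1 -1.3 -0.4  0.1  1. ]
port pred [[-2.0, 0.7], [1.1, 0.5], [-1.4, 0.7], [-0.1, 0.5]]
port shift mm (x,y) [-0.42  0.46] [-1.4  0.1  1.7 -0.  -0.9  0.1  0.6 -0. ]
```

```bash
python3 - <<'E'
from tgt import *
for i in range(4):
    eyes.grab_frame('wrist'); g=ctrl.get_obs()
    R=Rn.from_quat(g['orientation']).as_matrix()
    print(g['t'],g['position'].round(4),np.abs(g['joint_vel']).max().round(4),*rel(g['position'],R,M+PR[:,2]*.0719,TR))
E
```

```text
7.025 [0.5207 0.1164 0.1353] 0.0141 [ 0.25 -0.03  0.08] [-0.    0.16 -0.09]
7.075 [0.5203 0.1164 0.1348] 0.0111 [ 0.19 -0.03  0.06] [-0.01  0.12 -0.07]
7.125 [0.5199 0.1165 0.1344] 0.0127 [ 0.14 -0.03  0.05] [-0.01  0.09 -0.05]
7.175 [0.5196 0.1165 0.134 ] 0.0111 [ 0.08 -0.03  0.03] [-0.01  0.05 -0.04]
```

>>> send_rows(rows=[{"slide": [0.07,0,1],"turn": [0,0,0.2]},{"slide": [0.07,0,2.2],"turn": [0,0,0.2]},{"slide": [0.07,0,3.4],"turn": [0,0,0.2]},{"slide": [0.07,0,4.2],"turn": [0,0,0.2]},{"slide": [0.07,0,4.5],"turn": [0,0,0.2]}])

```text
t: 7.8
position: [0.5405, 0.1143, 0.0928]
orientation: [0.053, 0.965, -0.013, 0.258]
wrist_force: [-0.2, 0.3, -0.9]
width: 0.129
grasp_force: 61.2
```

>>> send_rows(rows=[{"slide": [0,0,0],"turn": [0,0,0]},{"slide": [0,0,0],"turn": [0,0,0]},{"slide": [0,0,0],"turn": [0,0,0]},{"slide": [0,0,0],"turn": [0,0,0]}])

```text
t: 8.3
position: [0.5408, 0.1146, 0.0944]
orientation: [0.053, 0.964, -0.013, 0.259]
wrist_force: [0.4, 0.2, -1.5]
width: 0.123
grasp_force: 61.2
```

>>> send_rows(rows=[{"slide": [0,0,0.3],"turn": [0,0,0]},{"slide": [0,0,0.5],"turn": [0,0,0]},{"slide": [0,0,0.7],"turn": [0,0,0]},{"slide": [0,0,0.9],"turn": [0,0,0]},{"slide": [0,0,0.9],"turn": [0,0,0]}])

```text
t: 8.93
position: [0.5451, 0.114, 0.0859]
orientation: [0.053, 0.965, -0.013, 0.258]
wrist_force: [-0.2, -0.4, -1.6]
width: 0.131
grasp_force: 61.2
```

```bash
cat > st.py <<'E'
from tgt import *
g=ctrl.get_obs();R=Rn.from_quat(g['orientation']).as_matrix()
print(g['t'],'TCP in mouth frame mm',(PR.T@(g['position']-M)*1e3).round(1),'force port',(PR.T@g['wrist_force']).round(1),'torque tool',(R.T@g['ft_torque']).round(2),rel(g['position'],R,M,TR)[1],g['width'])
E
python3 st.py
```

```text
8.925 TCP in mouth frame mm [-1.   0.4 17.7] force port [-1.  -0.4 -1.3] torque tool [-0.04  0.33  0.04] [-0.01 -0.02 -0.19] 0.13051462843594436
```

>>> send_rows(rows=[{"slide": [0,0,0.2],"turn": [0,0,0]},{"slide": [0,0,0.4],"turn": [0,0,0]},{"slide": [0,0,0.55],"turn": [0,0,0]},{"slide": [0,0,0.7],"turn": [0,0,0]},{"slide": [0,0,0.7],"turn": [0,0,0]}])

```text
t: 9.55
position: [0.5487, 0.1136, 0.0801]
orientation: [0.053, 0.964, -0.013, 0.258]
wrist_force: [-1.1, 0.4, -1.6]
width: 0.127
grasp_force: 61.2
```

```bash
python3 st.py
```

```text
9.55 TCP in mouth frame mm [-0.8  0.5 10.8] force port [-1.8  0.2 -0.8] torque tool [ 0.04  0.34 -0.01] [-0.01  0.   -0.19] 0.12665263978114283
```

>>> send_rows(rows=[{"slide": [0,0,0.1],"turn": [0,0,0]},{"slide": [0,0,0.2],"turn": [0,0,0]},{"slide": [0,0,0.2],"turn": [0,0,0]}])

```text
t: 9.93
position: [0.5487, 0.1137, 0.0799]
orientation: [0.053, 0.965, -0.014, 0.258]
wrist_force: [-21.1, 1.0, 22.0]
width: 0.128
grasp_force: 65.5
```

```bash
python3 st.py
```

```text
9.925 TCP in mouth frame mm [-0.8  0.5 10.6] force port [-7.3 -1.3 29.6] torque tool [ 0.29  1.13 -0.02] [-0.07 -0.05 -0.18] 0.1279830330169908
```

>>> send_rows(rows=[{"slide": [0,0,-0.2],"turn": [0,0,0]},{"slide": [0,0,-0.2],"turn": [0,0,0]}])

```text
t: 10.18
position: [0.5488, 0.1137, 0.0804]
orientation: [0.053, 0.964, -0.013, 0.259]
wrist_force: [0.4, 0.0, -1.6]
width: 0.129
grasp_force: 61.2
```

>>> send_rows(rows=[{"slide": [0,0,0],"turn": [0,0,0]},{"slide": [0,0,0],"turn": [0,0,0]},{"slide": [0,0,0],"turn": [0,0,0]},{"slide": [0,0,0],"turn": [0,0,0]}], fingers=150)

```text
t: 10.68
position: [0.5487, 0.1136, 0.0801]
orientation: [0.053, 0.964, -0.013, 0.259]
wrist_force: [-0.3, 0.5, 0.2]
width: 0.414
grasp_force: 0.0
```

>>> send_rows(rows=[{"slide": [0,0,-0.5],"turn": [0,0,0]},{"slide": [0,0,-2],"turn": [0,0,0]},{"slide": [0,0,-4.5],"turn": [0,0,0]},{"slide": [0,0,-7],"turn": [0,0,0]},{"slide": [0,0,-9],"turn": [0,0,0]}])

```text
t: 11.3
position: [0.5035, 0.1186, 0.1593]
orientation: [0.053, 0.964, -0.013, 0.259]
wrist_force: [0.5, -0.3, 0.2]
width: 0.41
grasp_force: 0.0
```

>>> send_rows(rows=[{"slide": [0,-2,0],"turn": [0,0,0]},{"slide": [1,-5,0],"turn": [0,0,0]},{"slide": [2,-8,0],"turn": [0,0,0]},{"slide": [2,-9,0],"turn": [0,0,0]},{"slide": [2,-9,0],"turn": [0,0,0]}], fingers=255)

```text
t: 11.92
position: [0.4767, 0.0302, 0.1482]
orientation: [0.054, 0.964, -0.013, 0.259]
wrist_force: [-0.1, -0.4, 0.7]
width: -0.002
grasp_force: 0.0
```

```bash
python3 st.py; python3 - <<'E'
from tgt import *
for i in range(3): im=eyes.grab_frame('wrist')
g=ctrl.get_obs();k=cam('wrist',g); im=eyes.grab_frame('wrist'); cv2.imwrite('pics/w5raw.png',im); print(g['position'])
T=lambda a,b,h:M+PR@np.array([a,b,h])
for h in (0,.034):
  q=[T(a,b,h) for a,b in ([(-.03,-.03),(.03,-.03),(.03,.015),(.015,.015),(.015,.03),(-.03,.03)] if h==0 else [(-.022,-.006),(.022,-.006),(.022,.006),(-.022,.006)])]
  print(proj(k,q).round().tolist())
cv2.circle(im,tuple(proj(k,T(-.02,-.09,.02))[0].round().astype(int)),2,(0,0,255),-1)
cv2.imwrite('pics/w5.png',cv2.resize(im,None,fx=1.56,fy=1.56,interpolation=cv2.INTER_CUBIC))
E
```

```text
11.925 TCP in mouth frame mm [-21.1 -90.1 101.2] force port [ 0.3 -0.4  0.6] torque tool [-0.06  0.24 -0.04] [-0.05  0.04 -0.29] -0.002231949691792277
[0.47713398 0.03119268 0.14827332]
[[327.0, 181.0], [323.0, 240.0], [369.0, 240.0], [371.0, 226.0], [387.0, 226.0], [393.0, 181.0]]
[[366.0, 202.0], [360.0, 251.0], [374.0, 251.0], [381.0, 202.0]]
```

View pics/w5.png

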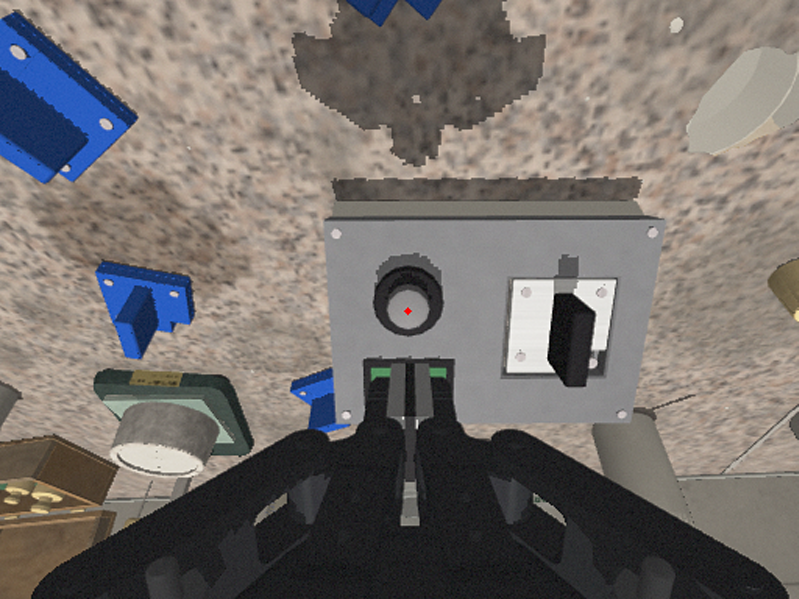

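Tile flush in the port at (560,327), pin in the notch. The button centre at (407,311) matches the prediction. Now I press.

>>> send_rows(rows=[{"slide": [0,0,1.5],"turn": [0,0,0]},{"slide": [0,0,4],"turn": [0,0,0]},{"slide": [0,0,6.3],"turn": [0,0,0]},{"slide": [0,0,7.4],"turn": [0,0,0]},{"slide": [0,0,7.7],"turn": [0,0,0]}])

```text
t: 12.75
position: [0.515, 0.0272, 0.0806]
orientation: [0.052, 0.965, -0.013, 0.258]
wrist_force: [-0.5, 0.2, -0.4]
width: 0.002
grasp_force: 0.0
```

>>> send_rows(rows=[{"slide": [0,0,0.2],"turn": [0,0,0]},{"slide": [0,0,0.4],"turn": [0,0,0]},{"slide": [0,0,0.6],"turn": [0,0,0]},{"slide": [0,0,0.7],"turn": [0,0,0]},{"slide": [0,0,0.7],"turn": [0,0,0]}])

```text
t: 13.38
position: [0.5187, 0.0266, 0.0754]
orientation: [0.053, 0.964, -0.013, 0.259]
wrist_force: [-3.0, 3.9, 2.5]
width: 0.001
grasp_force: 1.9
```

```bash
python3 st.py
```

```text
13.375 TCP in mouth frame mm [-21.  -89.3  17. ] force port [-1.6  3.6  3.9] torque tool [-0.5   0.41  0.  ] [ 0.01  0.02 -0.2 ] 0.0011327938974908902
```

>>> send_rows(rows=[{"slide": [0,0,0.1],"turn": [0,0,0]},{"slide": [0,0,0.2],"turn": [0,0,0]},{"slide": [0,0,0.2],"turn": [0,0,0]}])

```text
t: 13.75
position: [0.5192, 0.0265, 0.0747]
orientation: [0.052, 0.965, -0.013, 0.258]
wrist_force: [-20.9, 3.7, 26.3]
width: 0.003
grasp_force: 16.5
```

```bash
python3 st.py
```

```text
13.75 TCP in mouth frame mm [-20.9 -89.2  16.3] force port [-5.1  1.5 33.4] torque tool [-0.19  1.26  0.01] [-0.01 -0.06 -0.16] 0.003346980947767766
```

>>> send_rows(rows=[{"slide": [0,0,-0.2],"turn": [0,0,0]},{"slide": [0,0,-1.5],"turn": [0,0,0]},{"slide": [0,0,-4.5],"turn": [0,0,0]},{"slide": [0,0,-8],"turn": [0,0,0]},{"slide": [0,0,-9],"turn": [0,0,0]}])

```text
t: 14.38
position: [0.4761, 0.0307, 0.154]
orientation: [0.053, 0.964, -0.014, 0.261]
wrist_force: [0.2, -0.4, -0.0]
width: 0.002
grasp_force: 0.0
```

>>> send_rows(rows=[{"slide": [0,0,0],"turn": [0,0,0]},{"slide": [0,0,0],"turn": [0,0,0]},{"slide": [0,0,0],"turn": [0,0,0]},{"slide": [0,0,0],"turn": [0,0,0]}], fingers=0)

```text
t: 14.88
position: [0.4745, 0.031, 0.1503]
orientation: [0.053, 0.965, -0.013, 0.258]
wrist_force: [0.3, -0.6, -0.6]
width: 0.846
grasp_force: 0.0
```

```bash
python3 st.py; python3 - <<'E'
from tgt import *
for i in range(3): im=eyes.grab_frame('wrist')
g=ctrl.get_obs();cv2.imwrite('pics/w6.png',im)
# compare tile and button pixels with w5raw
a=cv2.imread('pics/w5raw.png')
for n,b in(('tile',(315,170,405,255)),('button',(235,165,290,215))):
    t=a[b[1]:b[3],b[0]:b[2]]; r=cv2.matchTemplate(im,t,cv2.TM_CCOEFF_NORMED); print(n,cv2.minMaxLoc(r)[1:4:2],b[:2])
print(g['wrist_force'])
print(workorder.job_done())
E
```

```text
14.875 TCP in mouth frame mm [-22.  -89.5 104.2] force port [ 0.  -0.5 -0.7] torque tool [0.   0.27 0.01] [-0.01 -0.11 -0.2 ] 0.8462808245626908
tile (0.9506910443305969, (314, 170)) (315, 170)
button (0.9678263068199158, (236, 165)) (235, 165)
[ 0.32893531 -0.20832553 -0.67078941]
the job is handed in; nothing more can be done
None
```

The white tile is seated flush in the port with the pin in its cut-away corner. The button was pressed until it stopped hard at about 33 N, then let go; the arm is clear of everything, and the job was handed in at about 15 s.

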